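Set and lock the height of the pass heat lamp

ROBOT

A 6-joint arm with a two-finger parallel gripper is mounted at the origin on the work surface. World frame = base frame: x ahead of the robot, y to its left, z up, the work surface at z = 0. Lengths are in m, angles in degrees, forces in N, time in s.
With the tool pointing down it reaches from about 0.3 to 0.75 m from the base axis. Payload 8.5 kg.
Tool frame: the origin (TCP) lies on the centre line of the jaws, within the pads' length; the fingertips stand 14 mm ahead of it and the grasp point (between the pads) lies 5 mm behind it; z points along the fingers, x is the direction in which the jaws open and shut, and the axes are right-handed (so a half turn about z gives the same grasp; the last joint's range is limited). The gripper opens to 85 mm and grips with 20 to 120 N. Pads are 22 mm wide; open, the fingers measure 114 mm over their backs; the gripper's body (76 mm by 85 mm) begins 54 mm behind the grasp point. The pads swing forward as they close: fully open they stand 13 mm farther back than shut.
Start: joints at [-85.674, 21.807, 74.336, -0, 83.858, -12.336], TCP at [0.158, -0.527, 0.22] pointing down, gripper open.
Joint ranges: [-178.18, 178.18], [-50.72, 133.34], [12.68, 142.11], [-81.47, 261.47], [9.98, 163.14], [-165.26, 165.26]. Speed limits (degrees/s): [136.94, 136.94, 180, 180, 180, 180].

INTERFACE

Orientations are given as a 3x3 rotation matrix whose columns are the frame's x, y, z axes.
In Python, from rig import * gives the robot as it stands.
- The arm moves only by the shell command python3 -m crank 'ROWS' [FORCE]. ROWS is JSON, one flat list of numbers, 7 for each row, row after row: the turn, a rotation vector about the world's x, y, z in rad, then the shift along the world's x, y, z in m, then the opening in per cent of the stroke, from 0 (shut) to 100 (fully open). A call has 1 to 20 rows; each row shifts and turns the commanded pose from where the row before left it; what a row does not reach is not made up. A row lasts 1/10 s, in which the tool goes at most 50 mm and 8.59 degrees, less where a joint would pass 70% of its speed; a pose out of reach is approached as far as the arm can. A call is refused whole if a number of a shift passes 0.05 or a number of a turn 0.15, either way. A call with a gripper value outside its range is refused whole. The fingers move at their own pace and stop on an object; FORCE is the grip in N (left out, the last holds). Time passes only in rows, so rows that do not move let the fingers close. It gives the time, the measured TCP pose, the force and the opening at its end, in the units of the state.
- observe(): the state, without advancing time (a new reading comes with each control period).
- get_image(name): name is "scene" or "top" or "wrist"; returns a dict with "frame" (384x512x3 uint8, red, green, blue), "fov_y" (degrees; the focal length in pixels is half the picture's height over the tangent of half this angle, whatever the lens; pixels are square), "cx", "cy" (the principal point, pixels), "world_to_cam" (4x4, takes a point from world to camera coordinates). Camera axes: x right, y up, looking along -z (the intrinsics and any distortion apply to the point x, -y, -z); pixel columns grow to the right and rows downward; lengths in m; the calibration is good to about 2 mm. A picture is of the moment at which its call begins. There is no depth.
- close_job(): hands the job in, once; it reports no verdict.
The state is a dict: "time_s": time; "q": joint angles; "qvel": joint speeds; "joint_efforts": joint torques, N m; "position": TCP position; "tool_rot": TCP orientation; "ft_force": force on the tool from outside, world axes, zero at the start; "wrist_torque": the same for the moment, N m; "grip_width": finger opening in m.
Only numpy, scipy, OpenCV 4.12 (cv2) and the standard library are available. Lean on these libraries where they do the work, as an engineer would, in place of code of your own. Each camera call takes 0.05 s, during which the arm holds its last target. There are 200 camera calls.

TASK

Pull the counter heat lamp down by its black handle, against its lift spring, until the foot of the stem's collar is level with the top edge of the black tape band on the post, hold it there with the clamp lever still open, then squeeze the lever fully shut against the handle with the lamp held on the mark. Finish still gripping the handle and the shut lever together at that height: do not let go. Keep off the hot shade and leave the plate, pepper mill, squeeze bottle and steel pan where they stand.

Things in the scene. Friction and masses are not known exactly. Their poses are not given: they have to be found in the camera images.
- collar_foot (a point): Centre of the foot (lower edge) of the black collar, 34 mm square and 48 mm tall, at the lower end of the lamp's sliding stem: a 26 mm square aluminium tube, 170 mm long, that telescopes over a fixed 20 mm square aluminium post. The post stands on a bare metal base plate 200 mm square and 12 mm thick, which is fixed to the counter. z is up along the post; x points from the handle towards the shade; y points to the side of the handle that has the palm rest.
- tape_top (a point): Centre of the post at the top edge of the height mark: a black tape band 10 mm tall round the post, below the collar. It is only a mark and does not stop the collar. z is up. Target: collar_foot level with this point.
- handle_mid (a point): Where to grip: 80 mm from the post's axis along the handle (collar frame x = -80 mm), 24 mm above the collar's foot, and midway between the outer face of the handle and the outer face of the lever when the lever is shut (25 mm apart, collar frame y = +8 and -17 mm). Moves with the stem; axes as collar_foot. Fingers go one on each side, closing along y. The tube and collar rise beside the hand (nearest face 63 mm from this point) and stand up to 150 mm above it.
- handle: Black heat-proof handle: an upright web 16 mm thick (collar frame y -8 to +8 mm), 44 mm tall, running 16 to 124 mm out from the post's axis along -x at right angles to the post. Along the foot of its +y side a flat palm rest juts out 33 mm (y = +8 to +41 mm, x = -50 to -114 mm, top face 7 mm above the collar's foot): a fingertip can push the lamp down on it. Origin = collar_foot.
- lever_pivot (a point): Vertical pivot of the steel cam lever, on the collar at x = -6, y = -28 mm in the collar frame, 24 mm above the collar's foot; turns with the lever.
- lever_tip (a point): Free end of the steel cam lever, in the middle of its 7 mm thickness and 28 mm height (24 mm above the collar's foot). The lever is cranked, runs along the -y side of the handle and is 7 mm thick; from 42 to 120 mm out from the post it is straight, and parallel to the handle when shut, 2 mm off it.
- paddle: The lever's steel bar (same part as lever_tip), origin on the pivot axis at the level of the collar's foot; its x axis runs along the bar from tip to pivot when shut.
- lever (a joint): Cam lever angle in rad: 0 = fully shut (bar parallel to the handle), grows as the lever swings out to -y, away from the handle, up to 0.40. Starts open at 0.28 to 0.36, when its outer face at handle_mid stands up to 40 mm to -y of that point. It stays where it is left. About 1.5 N on the bar beside handle_mid moves it; below about 0.19 rad its cam bites on the post and begins to lock the stem, it takes about 5 N to shut it fully, and then it stays shut.
- stem (a joint): How far the stem has come down from its top stop, in m (0 to 0.12). Starts at 0. A counterbalance spring in the post lifts the lamp with about 3 to 5 N net (and rubs with about 1 N), so it runs back up if it is let go while the lever is open. The mark lies 0.025 to 0.080 down.
- shade: Hot lamp shade: aluminium bell 156 mm across at its mouth and 115 mm tall with a black socket on top, 215 mm from the post on the side away from the handle, carried by a bent tube from the stem's top. Origin: centre of its mouth. Must not be touched.
- plate: White dinner plate, 210 mm across, 22 mm tall, on the counter under the shade. Bystander.
- pepper_mill: Dark wooden pepper mill, 60 mm across, 175 mm tall, standing. Origin: centre of its foot. Bystander.
- squeeze_bottle: Cream squeeze bottle, 62 mm across, 190 mm tall, standing. Origin: centre of its foot. Bystander.
- pan: Open steel pan, 108 x 176 x 65 mm. Origin: centre of its underside. Bystander.

How it is judged (in metres and radians):
On the way, in this order (a step that is already met when the one before it is completed fails the run):
1. the collar's foot is held level with the tape's top edge, within 6 mm, by the fingers, with the lever still open (z of collar_foot in the frame of tape_top between -0.006 and 0.006 m and value of joint lever above 0.12 rad and (contact force between the fingers and handle above 0.5 N or contact force between the fingers and paddle above 0.5 N)), for 0.2 s.
2. the lever is shut with the collar on the mark, within 6 mm (z of collar_foot in the frame of tape_top between -0.006 and 0.006 m and value of joint lever below 0.05 rad), for 0.2 s.
At the end, for the whole second after the job is handed in: Collar foot within 6 mm of the tape's top edge and at rest (under 10 mm/s), lever within 0.05 rad of fully shut, and the fingers still pressing the handle and the lever together, with over 2 N on each (all of step 2 and velocity of joint stem between -0.01 and 0.01 m/s and contact force between the fingers and handle above 2 N and contact force between the fingers and paddle above 2 N); the arm keeps its last pose, push and grip.
It fails at once if the hot shade is touched (over 1 N) (contact force between any of the arm, the fingers and shade above 1 N).
It fails at once if the plate, mill, bottle or pan is shifted by more than 30 mm or tipped (distance of any of plate, pepper_mill, squeeze_bottle, pan from where it was at the start of the episode above 0.03 m or angle between any of pepper_mill, squeeze_bottle's own z axis and vertical above 0.5 rad).
It also fails if it takes over 38 s, if anything falls off the work surface, if the arm or the gripper's body presses on something with over 40 N, if the wrist force passes 120 N, or if a joint passes its speed limit or range.

## Working session

There is one attempt and no reset: what is moved stays moved. The work goes in short steps, Python scripts to look and compute and a shell command to move; the robot and the scene stay as the last step left them, time stands still between calls to the robot, and variables do not carry over. Pictures are saved under pics/ and viewed, about 8 in all and at most 12, crops included, and the job is handed in when it is done.

```bash
ls; mkdir -p pics; cat > h.py <<'E'
from rig import *
import numpy as np, cv2
def grab(n,fn=None):
    d=get_image(n)
    if fn: cv2.imwrite('pics/'+fn,d['frame'][:,:,::-1])
    return d
def K(d):
    h=d['frame'].shape[0]; f=h/2/np.tan(np.radians(d['fov_y'])/2)
    return f
def ray(d,u,v):
    f=K(d); W=np.array(d['world_to_cam']); R=W[:3,:3]; c=-R.T@W[:3,3]
    r=R.T@np.array([(u-d['cx'])/f,-(v-d['cy'])/f,-1]); return c,r/np.linalg.norm(r)
def proj(d,p):
    W=np.array(d['world_to_cam']); q=W[:3,:3]@np.array(p)+W[:3,3]; f=K(d)
    return np.array([d['cx']+f*q[0]/-q[2], d['cy']-f*q[1]/-q[2]])
def plane(d,u,v,z):
    c,r=ray(d,u,v); return c+r*(z-c[2])/r[2]
def tri(*obs):
    A=np.zeros((3,3)); b=np.zeros(3)
    for d,u,v in obs:
        c,r=ray(d,u,v); P=np.eye(3)-np.outer(r,r); A+=P; b+=P@c
    return np.linalg.solve(A,b)
E
python3 - <<'E'
from h import *
import pickle
D={n:grab(n) for n in("scene","top","wrist")}
pickle.dump(D,open('d0.pkl','wb'))
for n,d in D.items(): print(n,d['fov_y'],d['cx'],d['cy'],[k for k in d if k not in('frame',)],ray(d,256,192))
cv2.imwrite('pics/s0.png',cv2.resize(D['scene']['frame'][:,:,::-1],(800,600),interpolation=cv2.INTER_CUBIC))
cv2.imwrite('pics/t0.png',cv2.resize(D['top']['frame'][:,:,::-1],(800,600),interpolation=cv2.INTER_CUBIC))
s=observe();print(s['position'],s['time_s'],s['tool_rot'],s['grip_width'])
E
```

```text
pics
scene 42.023590236765266 251.61554301524836 184.57155817842857 ['fov_y', 'cx', 'cy', 'world_to_cam'] (array([ 1.34886432, -0.79106918,  0.89054379]), array([-0.58537036,  0.59791147, -0.5475796 ]))
top 56.00338131742416 257.26448704725584 195.88960321130082 ['fov_y', 'cx', 'cy', 'world_to_cam'] (array([0.42181337, 0.00471228, 1.28452709]), array([ 0.14411839,  0.00430531, -0.98955109]))
wrist 66.53497706594972 254.30253206142123 190.23580926675697 ['fov_y', 'cx', 'cy', 'world_to_cam'] (array([ 0.22246682, -0.50672548,  0.3734346 ]), array([-0.26230105, -0.0832221 , -0.96139079]))
[ 0.15766481 -0.52666369  0.21966618] 0.15 [[ 2.86703153e-01 -9.58019463e-01 -9.92355049e-05]
 [-9.58018834e-01 -2.86703081e-01  1.12156966e-03]
 [-1.10293669e-03 -2.26488075e-04 -9.99999366e-01]] 0.08523108143795298
```

View pics/s0.png

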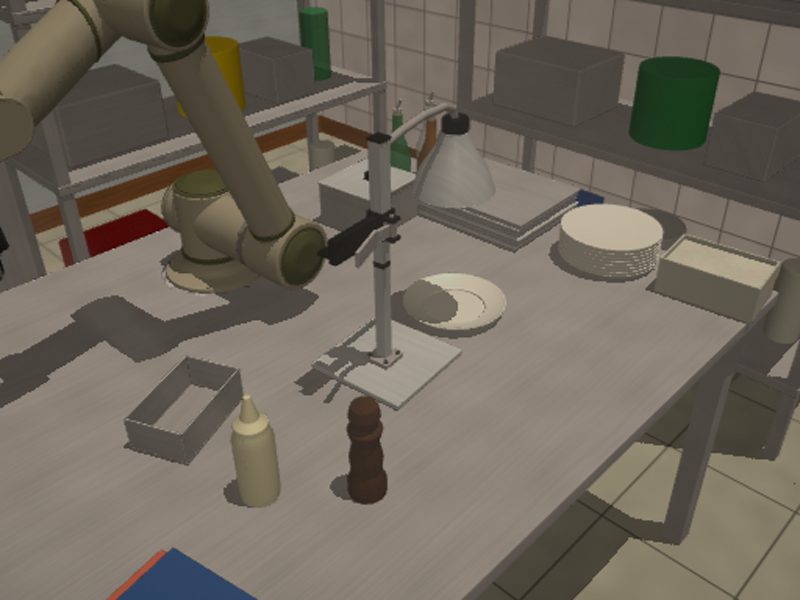

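View pics/t0.png

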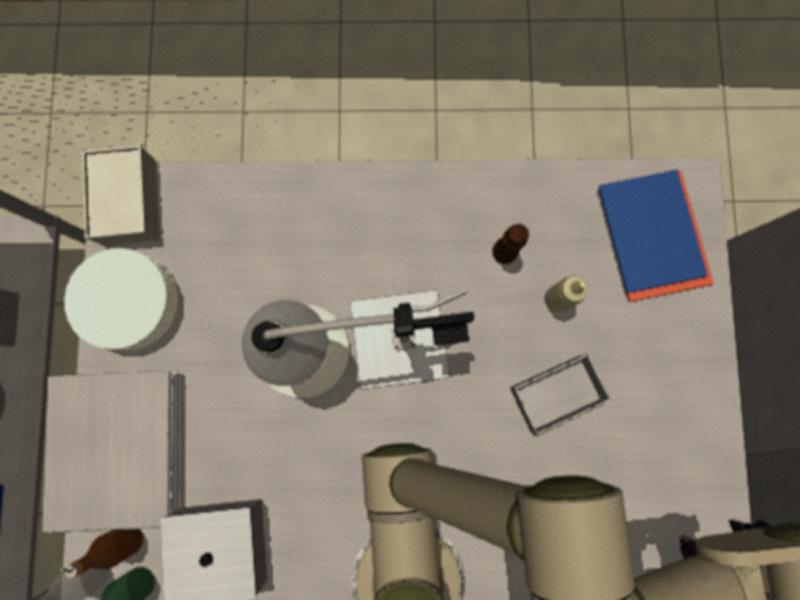

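The scene view shows the lamp with its collar at about (378,222) and tape near (382,264) in the display. In the top view the handle runs right (world -y), the palm rest is on the robot side, and the open lever is on the far side.

```bash
python3 - <<'E'
import pickle,cv2,numpy as np
D=pickle.load(open('d0.pkl','rb'))
a=D['scene']['frame'][125:195,195:285,::-1]; a=cv2.convertScaleAbs(cv2.resize(a,None,fx=8.5,fy=8.5,interpolation=cv2.INTER_CUBIC),alpha=1.5)
cv2.imwrite('pics/s1.png',a)
a=D['top']['frame'][175:255,215:310,::-1]; cv2.imwrite('pics/t1.png',cv2.convertScaleAbs(cv2.resize(a,None,fx=7,fy=7,interpolation=cv2.INTER_CUBIC),alpha=1.5))
E
```

```text
(no output)
```

View pics/s1.png

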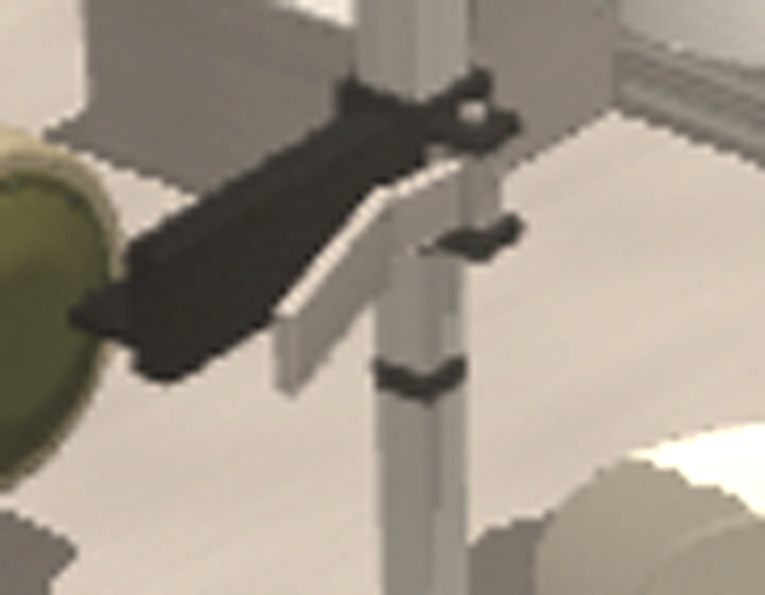

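View pics/t1.png

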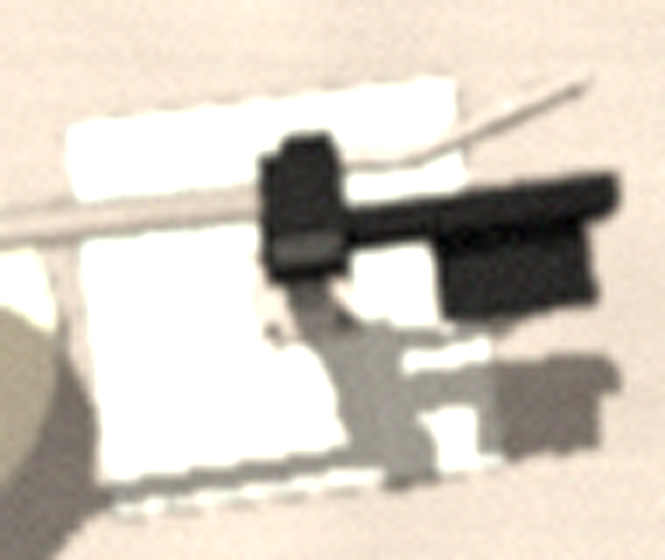

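The scene crop shows the tape's top near-corner at crop (425,373), i.e. source about (245,168.5). The lower lug of the collar is at about (480,240). The top crop shows the base corners at (70,125), (455,80) and (100,480), and the lever open on the far side.

```bash
python3 - <<'E'
import pickle
from h import *
D=pickle.load(open('d0.pkl','rb'));T=D['top'];S=D['scene']
t=lambda u,v:((u+.5)/7-.5+215,(v+.5)/7-.5+175)
s=lambda u,v:((u+.5)/8.5-.5+195,(v+.5)/8.5-.5+125)
f=lambda u,v:((u+.5)/1.5625-.5,(v+.5)/1.5625-.5)
tl,tr,bl=[plane(T,*t(*p),.012) for p in((70,125),(455,80),(100,480))]
print('top corners',tl,tr,bl,'edge',tr-tl,bl-tl,'ctr',(tr+bl)/2, 'yaw',np.degrees(np.arctan2(*(tl-tr)[1::-1])))
sc=[plane(S,*f(*p),.012) for p in((315,363),(398,403),(461,351))]
print('scene',sc,'ctr',(sc[0]+sc[2])/2)
# handle direction from top: handle far side edges, z~foot+46 ; intersect scene
c=(tr+bl)/2
d=tl-tr;yaw=np.arctan2(d[1],d[0]);ex=np.array([np.cos(yaw),np.sin(yaw),0]);ey=np.array([-ex[1],ex[0],0])
# tape near corner on scene: vertical line at c+10ex? choose corner closest to cam
cam,_=ray(S,0,0)
for a in(-10,10):
  for b in(-10,10):
    p=c+(a*ex+b*ey)/1000; print(a,b,proj(S,[p[0],p[1],.2]),np.linalg.norm(p[:2]-cam[:2]))
def zat(px,p):  # height on vertical line at p whose image row = px row
    from scipy.optimize import brentq
    return brentq(lambda z:proj(S,[p[0],p[1],z])[1]-px[1],0,.8)
p=c+(10*ex-10*ey)/1000
print('tape z',[zat(s(425,v),p+0) for v in(372,400)],s(425,372))
# tri: handle end top far corner (x-124,y-8): scene (140,270)?, top (612,178)
print('handle end',tri((S,*s(133,258)),(T,*t(615,212))), tri((S,*s(278,313)),(T,*t(585,88))))
E
```

```text
top corners [0.60647444 0.1221837  0.012     ] [ 0.62812576 -0.07402404  0.012     ] [0.42726764 0.10638505 0.012     ] edge [ 0.02165132 -0.19620774  0.        ] [-0.1792068  -0.01579864  0.        ] ctr [0.5276967 0.0161805 0.012    ] yaw 96.29705266762197
scene [array([ 0.44213347, -0.08976516,  0.012     ]), array([ 0.62970335, -0.06448579,  0.012     ]), array([0.61202206, 0.12201108, 0.012     ])] ctr [0.52707777 0.01612296 0.012     ]
-10 -10 [248.1933398  175.19235108] 1.1374383234525427
-10 10 [242.36323656 172.86156715] 1.150162074895519
10 -10 [252.82989942 172.1069329 ] 1.1530237811256006
10 10 [247.02042823 169.82291511] 1.1655774100035619
tape z [0.21179517671632522, 0.20153166592912305] (244.55882352941177, 168.3235294117647)
handle end [ 0.52962807 -0.11494541  0.30736203] [ 0.5789608  -0.10483752  0.30439519]
```

```bash
python3 -m crank '[0,0,0,0,0,0.05,100, 0,0,0,0,0,0.05,100, 0,0,0,0,0,0.05,100, 0,0,0,0,0,0.04,100, 0,0,0.116,0.03,0.034,0,100, 0,0,0.116,0.03,0.034,0,100, 0,0,0.116,0.03,0.034,0,100, 0,0,0.116,0.03,0.034,0,100, 0,0,0.116,0.03,0.034,0,100, 0,0,0.116,0.03,0.034,0,100, 0,0,0.116,0.03,0.034,0,100, 0,0,0.116,0.03,0.034,0,100, 0,0,0.116,0.03,0.034,0,100, 0,0,0.116,0.03,0.034,0,100, 0,0,0.116,0.03,0.034,0,100, 0,0,0.113,0.03,0.034,0,100, 0,0,0,0,0,0,100, 0,0,0,0,0,0,100]'; python3 - <<'E'
from h import *
import pickle
D={n:grab(n) for n in("scene","top","wrist")}
pickle.dump(D,open('d1.pkl','wb'))
s=observe();print(s['time_s'],s['q'],s['position'],np.round(s['tool_rot'],3),s['ft_force'])
a=D['scene']['frame'][60:250,140:340,::-1]
b=D['wrist']['frame'][:,:,::-1]
cv2.imwrite('pics/w1.png',np.hstack([cv2.convertScaleAbs(cv2.resize(a,(400,380)),alpha=1.4),cv2.convertScaleAbs(cv2.resize(b,(400,300)),alpha=1.4).repeat(1,0) if 0 else cv2.copyMakeBorder(cv2.convertScaleAbs(cv2.resize(b,(400,300)),alpha=1.4),0,80,0,0,0)]))
E
```

```text
time_s: 1.95
position: [0.518, -0.1183, 0.4096]
tool_rot: [[0.994, 0.11, -0.001], [0.11, -0.994, 0.0], [-0.001, -0.0, -1.0]]
ft_force: [-0.6, -1.0, 0.0]
grip_width: 0.0854
2.1 [-2.58208941e+01  1.66249355e+01  5.16502861e+01 -1.08203895e-02
  1.11725285e+02 -3.19516693e+01] [ 0.51714687 -0.11975128  0.41021216] [[ 0.994  0.107 -0.   ]
 [ 0.107 -0.994 -0.   ]
 [-0.     0.    -1.   ]] [-0.35808123  0.0357979  -0.91028546]
```

View pics/w1.png

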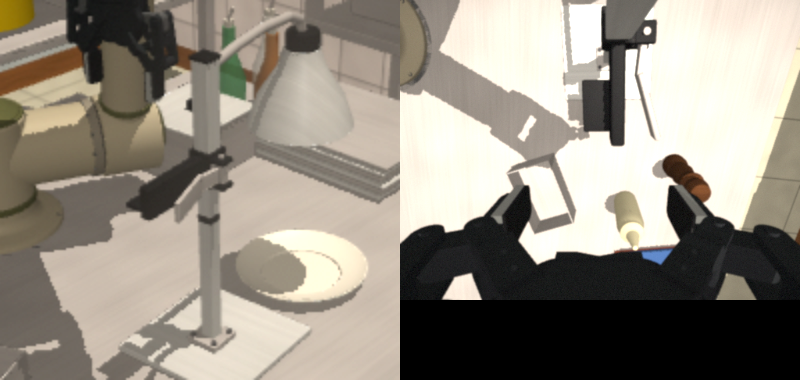

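The scene view now shows the post, tape and base unobstructed. The wrist view shows the handle top (display columns 611-624, end at row 143), the palm rest (583-611, rows 80-132) and the lever tip (654,138).

```bash
python3 - <<'E'
import pickle
from h import *
D=pickle.load(open('d1.pkl','rb'));S=D['scene'];W=D['wrist']
g=cv2.cvtColor(W['frame'],cv2.COLOR_RGB2GRAY)
print('cam',ray(W,256,192)[0])
for r in(110,135,150,165,175): print(r,g[r,225:345:2])
print('col',[ (c,g[90:200:3,c]) for c in(245,279)])
s=cv2.cvtColor(S['frame'],cv2.COLOR_RGB2GRAY)
for r in (165,166,167,168,169,170,171,172,173,174,175,185,200): print(r,s[r,232:262])
a=S['frame'][195:255,190:300,::-1]; b=S['frame'][130:180,200:260,::-1]
cv2.imwrite('pics/s2.png',np.vstack([cv2.convertScaleAbs(cv2.resize(a,(550,300),interpolation=cv2.INTER_CUBIC),alpha=1.3),cv2.resize(b,(550,300),interpolation=cv2.INTER_CUBIC)[:300]]))
E
```

```text
cam [ 0.50922994 -0.05101385  0.5639103 ]
110 [230 213 134 129  70  41  43  45  46  43  45  43  47  48  50  48  48  42
  22  22  23  14  13  31  42  44  42  45  45  46  41  78 223 234 233 234
 234 234 232 189  75  79 151 201 206 196 221 223 188 190 187 187 193 187
 188 190 189 192 188 189]
135 [111 108 106 106  90  39  42  41  43  43  43  43  45  44  44  45  43  45
  27  15  20  17  19  31  39  43  42  41  45  44  41  78 182 193 191 194
 194 193 192 190 193 193 176  89  72 124 191 205 201 175 193 195 194 197
 194 196 193 195 195 191]
150 [108 105 104 106  94  41  42  40  44  40  43  44  41  42  41  43  42  40
  25  21  20  16  17  28  39  42  44  40  43  44  37  98 187 193 197 196
 194 194 196 197 196 195 195 196 181  91  75 128 190 202 198 179 197 195
 198 192 196 194 191 195]
165 [112 116 108 106 107  56  37  39  38  41  39  41  39  38  38  39  40  41
  27  14  21  15  15  28  38  40  37  40  40  39  37 120 194 198 197 195
 195 197 196 195 194 196 198 198 197 195 181  94  76 130 186 200 198 186
 192 195 193 192 194 195]
175 [112 128 109 107 111 109 115 112 123 183 188 191 187 189 1
[... 1598 characters left out ...]
 82  97  99 108
 134 137 137 137 137 138 137 137 136 137 136 135]
173 [138 138 138 137 138 138 137 107  93  92  92  91  90  85  86  98  99 108
 134 137 137 138 137 137 137 137 136 135 134 136]
174 [137 136 137 137 137 137 138 108  93  91  92  91  91  86  87  97  99 108
 135 137 138 137 137 137 136 135 135 135 134 133]
175 [136 137 136 137 138 136 136 107  93  92  93  91  92  86  86  97  98 107
 135 137 138 136 136 135 135 136 135 134 133 133]
185 [139 139 140 140 140 138 138 117  96  92  93  91  93  88  98 100 101 100
 134 138 138 138 138 138 138 138 138  94 103 106]
200 [139 138 137 137 138 138 139 139 101  95  95  95  95  96 103 103 104 104
  89  82  81  81  81  82  81  80  81  82  82  97]
```

View pics/s2.png

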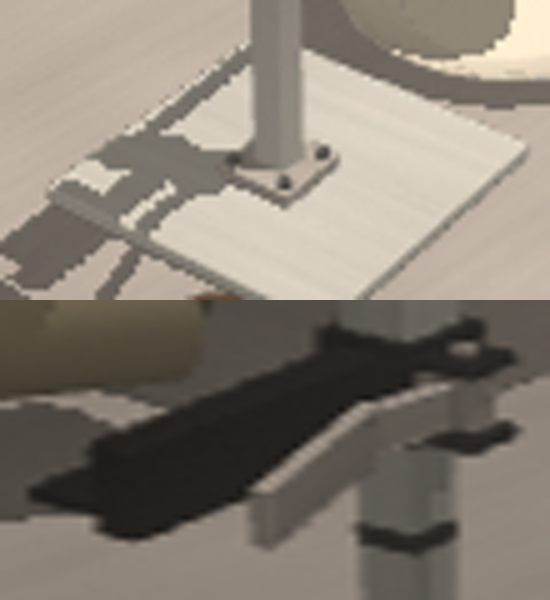

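The tape top at the near corner is at source (245, 168.5). The post edges are at u of about 238.7 and 249.5, and the handle end's top left corner is at about (210.3,155).

```bash
python3 - <<'E'
import pickle
from h import *
from scipy.optimize import brentq
D=pickle.load(open('d1.pkl','rb'));S=D['scene'];W=D['wrist']
e=tri((W,271,186.2),(S,210.3,155.2)); print('end+8 top',e)
for zt in(.295,.305,.315):
  p=[plane(W,u,v,zt) for u,v in((279.2,186.2),(279.2,110),(271,150),(287,150))]
  print(zt,p[0],p[1],'w',np.linalg.norm(p[3]-p[2]),'dir',np.degrees(np.arctan2(*(p[1]-p[0])[1::-1])))
  q=[plane(W,245,v,zt-.039) for v in(102,168)]; print('  rest',q,np.linalg.norm(q[0]-q[1]))
b=[plane(S,199.1,232.5,.012),plane(S,294.9,224.5,.012)]
print('base ctr',(b[0]+b[1])/2, np.linalg.norm(b[0]-b[1]))
for c in((.520,.010),(.516,.012),(.518,.008)):
  yaw=np.radians(96.3);ex=np.array([np.cos(yaw),np.sin(yaw)]);ey=np.array([-ex[1],ex[0]])
  P=lambda a,b_,z:np.r_[np.array(c)+(a*ex+b_*ey)/1000,z]
  print(c,proj(S,P(-10,10,.2))[0],proj(S,P(10,-10,.2))[0],proj(S,P(-10,-10,.2))[0],
   'tape z',[brentq(lambda z:proj(S,P(-10,-10,z))[1]-v,0,.6) for v in(168.5,172.2)], 'end pix',proj(W,P(-124,0,.305)))
E
```

```text
end+8 top [ 0.53265025 -0.11560922  0.30824071]
0.295 [ 0.54046657 -0.11938756  0.295     ] [ 0.53133165 -0.05011217  0.295     ] w 0.014701689052375786 dir 97.51190356661613
  rest [array([ 0.49926408, -0.04599232,  0.256     ]), array([ 0.50598719, -0.11327783,  0.256     ])] 0.06762055857979189
0.305 [ 0.53930497 -0.11684494  0.305     ] [ 0.53050975 -0.0501457   0.305     ] w 0.014154975564348353 dir 97.5119035666162
  rest [array([ 0.49958774, -0.0461554 ,  0.266     ]), array([ 0.50609251, -0.11125568,  0.266     ])] 0.06542444634847182
0.315 [ 0.53814337 -0.11430231  0.315     ] [ 0.52968785 -0.05017923  0.315     ] w 0.01360826207632103 dir 97.51190356661607
  rest [array([ 0.4999114 , -0.04631849,  0.276     ]), array([ 0.50619782, -0.10923353,  0.276     ])] 0.06322833411715176
base ctr [0.52541174 0.01325039 0.012     ] 0.27822233617788517
(0.52, 0.01) 238.71107377257695 249.177797903599 244.50849889926343 tape z [0.22020639124914584, 0.20881472332815598] end pix [273.51559773 181.7580887 ]
(0.516, 0.012) 238.20673772715259 248.64661942519672 243.98460783720844 tape z [0.21773222922173713, 0.20629822343887613] end pix [269.42613161 179.17397028]
(0.518, 0.008) 237.65752847296403 248.1263217952902 243.44660092985757 tape z [0.22025659721321433, 0.20886516898089302] end pix [271.06695119 183.642623  ]
```

```bash
python3 -m crank '[0.07,0.009,0.008,0,0,0,82, 0.07,0.009,0.008,0,0,0,82, 0,0,0,0.014,0.025,0,82, 0,0,0,0.014,0.024,-0.02,82, 0,0,0,0,0,-0.025,82, 0,0,0,0,0,-0.025,82, 0,0,0,0,0,0,82, 0,0,0,0,0,0,82]' 30; python3 - <<'E'
from h import *
import pickle
D={n:grab(n) for n in("scene","wrist")}
pickle.dump(D,open('d2.pkl','wb'))
s=observe();print(s['time_s'],s['position'],np.round(s['tool_rot'],3),s['ft_force'],s['grip_width'])
a=D['scene']['frame'][70:220,170:330,::-1]
b=D['wrist']['frame'][:,:,::-1]
cv2.imwrite('pics/w2.png',np.vstack([cv2.convertScaleAbs(b[:, :],alpha=1.3)[60:300],cv2.convertScaleAbs(cv2.resize(a,(512,340),interpolation=cv2.INTER_CUBIC),alpha=1.3)]))
E
```

```text
time_s: 2.9
position: [0.5455, -0.0707, 0.3411]
tool_rot: [[0.992, 0.122, -0.018], [0.123, -0.983, 0.139], [-0.001, -0.14, -0.99]]
ft_force: [0.4, 0.7, 1.3]
grip_width: 0.0699
3.0 [ 0.54587722 -0.07062556  0.34183387] [[ 0.992  0.123 -0.016]
 [ 0.124 -0.983  0.138]
 [ 0.001 -0.139 -0.99 ]] [-0.13128133  0.01531961  0.40248366] 0.06971432839524291
```

View pics/w2.png

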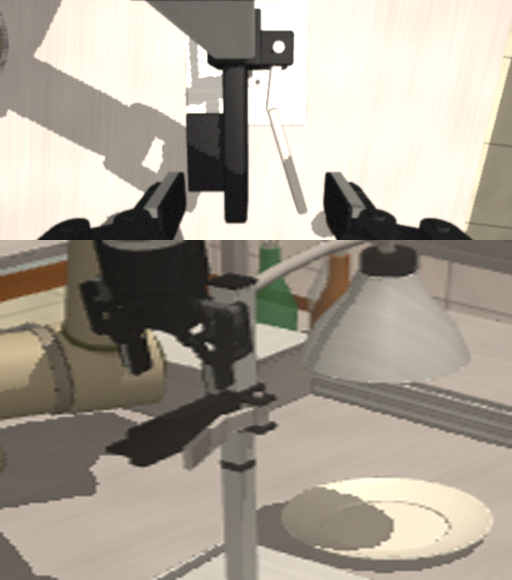

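The wrist view shows the fingers straddling the handle: pads at u of about 184 and 325, web edges 226-247, end row about 281, lever tip about (303,272).

```bash
python3 - <<'E'
import pickle
from h import *
D=pickle.load(open('d2.pkl','rb'));W=D['wrist']
t=np.array([.5457,-.0706]); ex=np.array([-.122,.9925]);ey=np.array([-.9925,-.122])
for n,u,v,z in(('webL',226.5,240,.308),('webR',247.5,240,.308),('end',237,281,.308),('rest o',187.5,230,.269),('rest end',205,250.5,.269),('tip outer',306,271,.30),('lever mid',283,220,.30)):
  p=plane(W,u,v,z)[:2]; print(n,p,'rel tcp along ex,ey mm',np.round([(p-t)@ex*1e3,(p-t)@ey*1e3],1))
E
```

```text
webL [ 0.52790002 -0.0870232 ] rel tcp along ex,ey mm [-14.1  19.7]
webR [ 0.54227797 -0.08522785] rel tcp along ex,ey mm [-14.1   5.2]
end [ 0.53855475 -0.11570357] rel tcp along ex,ey mm [-43.9  12.6]
rest o [ 0.49282384 -0.09505706] rel tcp along ex,ey mm [-17.8  55.5]
rest end [ 0.50891064 -0.11070251] rel tcp along ex,ey mm [-35.3  41.4]
tip outer [ 0.58754413 -0.10559483] rel tcp along ex,ey mm [-39.8 -37.3]
lever mid [ 0.5656928  -0.07000225] rel tcp along ex,ey mm [ -1.8 -19.9]
```

```bash
python3 -m crank '[0,0,0,0,0,-0.023,82, 0,0,0,0,0,-0.023,82, 0,0,0,0,0,0,82]'; for i in 1 2 3 ; do python3 -m crank '[0,0,0,0,0,-0.004,82, 0,0,0,0,0,0,82]' | grep -E 'position|ft_f'; done
```

```text
time_s: 3.3
position: [0.5451, -0.07, 0.2928]
tool_rot: [[0.992, 0.122, -0.022], [0.124, -0.982, 0.141], [-0.004, -0.142, -0.99]]
ft_force: [-0.4, 1.0, -0.4]
grip_width: 0.0699
position: [0.546, -0.0701, 0.2913]
ft_force: [-0.4, 0.8, -0.5]
position: [0.5457, -0.0699, 0.2863]
ft_force: [0.0, 0.6, 0.3]
position: [0.5456, -0.0699, 0.2817]
ft_force: [0.0, -0.0, 0.1]
```

```bash
python3 -m crank '[0,0,0,0,0,-0.004,82, 0,0,0,0,0,0,82]' | grep -E 'position|ft_f'; python3 -m crank '[0,0,0,0,0,-0.004,82, 0,0,0,0,0,0,82]' | grep -E 'position|ft_f'; python3 -m crank '[0,0,0,0,0,-0.004,82, 0,0,0,0,0,0,82]' | grep -E 'position|ft_f'
```

```text
position: [0.5456, -0.0699, 0.2776]
ft_force: [0.1, 0.3, 0.6]
position: [0.5455, -0.0698, 0.2736]
ft_force: [-0.5, -0.2, -0.2]
position: [0.5455, -0.0698, 0.2696]
ft_force: [0.6, 0.1, 0.4]
```

```bash
python3 -m crank '[0,0,0,0,0,-0.004,82, 0,0,0,0,0,0,82]' | grep -E 'position|ft_f'; python3 -m crank '[0,0,0,0,0,-0.004,82, 0,0,0,0,0,0,82]' | grep -E 'position|ft_f'; python3 - <<'E'
from h import *
import pickle
D={n:grab(n) for n in("scene","wrist")}
pickle.dump(D,open('d3.pkl','wb'))
a=D['scene']['frame'][110:200,185:285,::-1]
b=D['wrist']['frame'][:,:,::-1]
cv2.imwrite('pics/w3.png',np.vstack([cv2.convertScaleAbs(b[120:300],alpha=1.3),cv2.convertScaleAbs(cv2.resize(a,(512,410),interpolation=cv2.INTER_CUBIC),alpha=1.6)]))
E
```

```text
position: [0.5456, -0.0698, 0.2656]
ft_force: [-0.2, 0.4, -0.2]
position: [0.5455, -0.0698, 0.2616]
ft_force: [0.8, -0.1, 0.4]
```

View pics/w3.png

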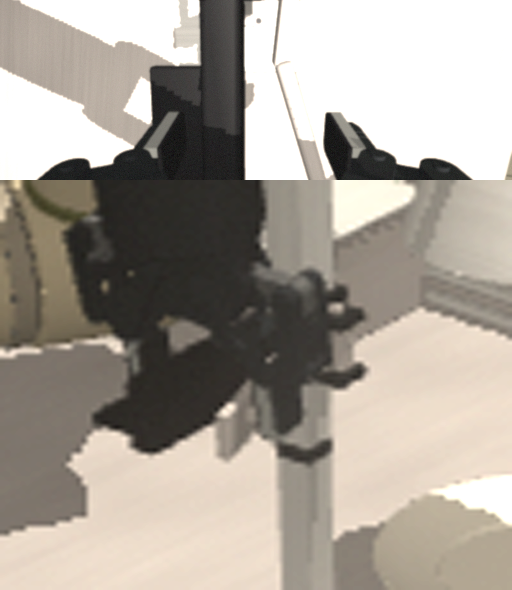

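Not in contact yet: the lamp has not moved, and the left fingertip is over the palm rest. Lowering further in small steps.

```bash
python3 -m crank '[0,0,0,0,0,-0.003,82, 0,0,0,0,0,0,82]' | grep -E 'position|ft_f'; python3 -m crank '[0,0,0,0,0,-0.003,82, 0,0,0,0,0,0,82]' | grep -E 'position|ft_f'
```

```text
position: [0.5458, -0.0699, 0.2591]
ft_force: [1.3, -0.0, 2.2]
position: [0.5458, -0.0699, 0.2563]
ft_force: [0.3, -0.3, 2.3]
```

```bash
python3 - <<'E'
import pickle
from h import *
D0=pickle.load(open('d1.pkl','rb'))['scene'];D=pickle.load(open('d3.pkl','rb'))['scene']
# vertical shift of lamp top (post cap/collar lug) between frames by template match
a=D0['frame'][145:162,246:262];r=cv2.matchTemplate(D['frame'][135:185,240:270],a,cv2.TM_CCOEFF_NORMED)
print(cv2.minMaxLoc(r),'unmoved=(6,10)')
def zline(p,row):
    from scipy.optimize import brentq
    return brentq(lambda z:proj(D,[p[0],p[1],z])[1]-row,0,.6)
c=np.array([.524,.007]);ex=np.array([-.122,.9925]);ey=np.array([-.9925,-.122])
P=lambda a,b:c+(a*ex+b*ey)/1e3
# lower lug outer near corner/ handle end bottom corner (x-124,y-8) expected pixel for foot z
for z in(.25,.255,.26,.265): print(z,'handle end: bot -8',proj(D,[*P(-124,-8),z+.002]),'top -8',proj(D,[*P(-124,-8),z+.046]),'top+8',proj(D,[*P(-124,8),z+.046]),'collar top near corner',proj(D,[*P(-17,-17),z+.048]))
print('tape top',zline(P(-10,-10),168.5))
f=lambda n:D0['frame'][...,1]
for r in range(150,176): print(r,D0['frame'][r,205:226,1])
E
```

```text
(-0.28839805722236633, 0.9114801287651062, (14, 33), (6, 10)) unmoved=(6,10)
0.25 handle end: bot -8 [215.01251485 177.14467368] top -8 [214.0613004  161.52715706] top+8 [209.07321627 159.58758999] collar top near corner [244.52420699 144.97656913]
0.255 handle end: bot -8 [214.9062683  175.40026447] top -8 [213.95084294 159.71361112] top+8 [208.95246107 157.78224458] collar top near corner [244.48395862 143.22200917]
0.26 handle end: bot -8 [214.79955548 173.64819979] top -8 [213.83989119 157.89194959] top+8 [208.83116922 155.96887609] collar top near corner [244.4435395  141.46000549]
0.265 handle end: bot -8 [214.69237331 171.88842912] top -8 [213.72844182 156.06211786] top+8 [208.70933714 154.14743091] collar top near corner [244.40294854 139.69051062]
tape top 0.22309439883263066
150 [ 70  71  70  72  71  77  79 128 133  88  67  41  33  34  35  34  34  34
  32  32  32]
151 [70 71 71 72 72 72 72 77 84 45 36 33 34 35 34 35 30 30 30 32 32]
152 [71 72 72 72 72 73 54 40 39 35 32 34 33 35 33 32 31 31 31 32 32]
153 [72 72 72 73 73 42 34 33 33 34 34 34 34 32 30 31 31 31 32 32 33]
154 [7
[... 1075 characters left out ...]
4  39  32  31  31  32  32  33  68 125 134 136 137
 135 135 135]
169 [135 134 134 134 134 132 105  57  34  33  33  69 125 132 135 136 136 135
 135 136 136]
170 [134 133 133 134 133 133 131 129 127 102 126 131 135 137 136 135 135 137
 136 137 138]
171 [134 134 132 132 131 132 132 132 132 133 134 136 135 136 135 135 136 137
 137 137 137]
172 [132 132 131 131 131 131 131 134 134 135 135 136 135 135 136 136 137 136
 137 137 137]
173 [131 131 130 130 131 133 133 135 135 135 134 135 135 136 136 135 137 137
 136 136 136]
174 [130 130 130 131 133 134 133 134 134 134 135 134 135 135 137 136 136 135
 136 135 135]
175 [131 131 133 133 133 134 133 133 133 134 134 134 135 135 135 135 135 135
 135 135 135]
```

```bash
python3 - <<'E'
import pickle
from h import *
D0=pickle.load(open('d1.pkl','rb'))['scene']
D={n:grab(n) for n in("scene","wrist")}
pickle.dump(D,open('d4.pkl','wb'))
def sh(a,b,x0,y0,x1,y1):
    k=6; t=cv2.resize(a[y0:y1,x0:x1],None,fx=k,fy=k,interpolation=cv2.INTER_CUBIC); im=cv2.resize(b[y0-10:y1+40,x0-5:x1+5],None,fx=k,fy=k,interpolation=cv2.INTER_CUBIC)
    _,s,_,l=cv2.minMaxLoc(cv2.matchTemplate(im,t,cv2.TM_CCOEFF_NORMED)); return s,l[0]/k-5,l[1]/k-10
for r in((246,145,262,162),(206,148,218,172),(275,70,300,90)): print(sh(D0['frame'],D['scene']['frame'],*r))
s=observe();print(s['position'],s['ft_force'],s['time_s'],s['wrist_torque'])
a=D['scene']['frame'][110:200,185:285,::-1]
b=D['wrist']['frame'][120:260,100:356,::-1]
cv2.imwrite('pics/w4.png',np.hstack([cv2.convertScaleAbs(cv2.resize(b,(400,219)),alpha=2.5,beta=20) if 0 else cv2.copyMakeBorder(cv2.convertScaleAbs(cv2.resize(b,(400,219)),alpha=2.5,beta=20),0,141,0,0,0),cv2.convertScaleAbs(cv2.resize(a,(400,360),interpolation=cv2.INTER_CUBIC),alpha=2.2,beta=10)]))
E
```

```text
(0.909376859664917, -0.16666666666666696, 1.0)
(0.8099781274795532, 0.0, 0.8333333333333339)
(0.9948157668113708, 0.0, 1.0)
[ 0.54580249 -0.06996374  0.25631358] [1.02095068 0.25982651 3.01604588] 5.5 [-0.0682863  -0.04282722  0.03062986]
```

View pics/w4.png

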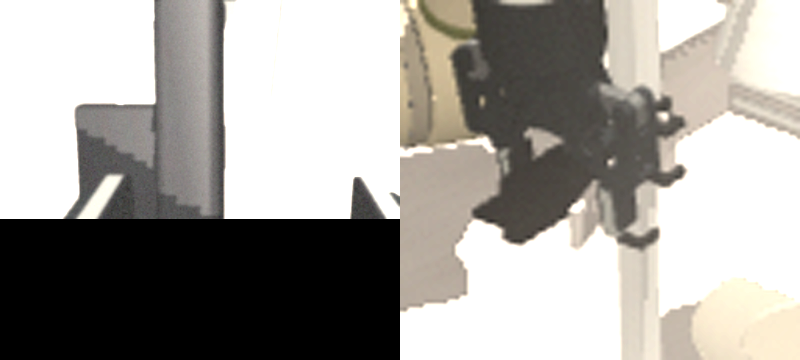

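```bash
python3 - <<'E'
import pickle
from h import *
W=pickle.load(open('d4.pkl','rb'))['wrist']
s=observe();R=np.array(s['tool_rot']);t=np.array(s['position'])
for u,v,x in((179.4,232.5,-.035),(100+355*.64,120+178*.64,.035)):
  c,r=ray(W,u,v); cl=R.T@(c-t); rl=R.T@r
  k=(x-cl[0])/rl[0]; print('tool-frame tip',np.round((cl+k*rl)*1e3,1),'cam',np.round(cl*1e3,1),'ray',rl)
  for y in(-.011,): k=(y-cl[1])/rl[1]; print(' at y=-11:',np.round((cl+k*rl)*1e3,1))
# world height of web top from wrist by known width 16mm and rest width 33mm, at row v
def px(u,v): return 100+u*.64,120+v*.64
for z in(.285,.295,.305,.315):
  a=plane(W,*px(157.5,100),z);b=plane(W,*px(222.5,100),z);print(z,np.linalg.norm(a-b))
for z in(.245,.255,.265,.275):
  a=plane(W,*px(77,115),z);b=plane(W,*px(157.5,115),z+.039);print('rest',z,np.linalg.norm(a[:2]-b[:2]))
print(s['wrist_torque'],s['ft_force'])
E
python3 -m crank '[0,0,0,0,0,0.006,82, 0,0,0,0,0,0,82]' | grep -E 'position|ft_f'; python3 -c "
from rig import *
print(observe()['wrist_torque'])"
```

```text
tool-frame tip [-35.  -14.  -29.6] cam [  -0.7  -69.  -153.8] ray [-0.24490925  0.39241383  0.88658381]
 at y=-11: [-36.9 -11.  -22.7]
tool-frame tip [ 35.  -10.  -21.9] cam [  -0.7  -69.  -153.8] ray [0.23986234 0.39684395 0.8859915 ]
 at y=-11: [ 34.4 -11.  -24.3]
0.285 0.01905720218230919
0.295 0.017627067675398324
0.305 0.01619693316848746
0.315 0.014766798661576484
rest 0.245 0.03847101899850653
rest 0.255 0.03671195223694664
rest 0.265 0.03495492857452315
rest 0.275 0.03320027238728552
[-0.0682863  -0.04282722  0.03062986] [1.02095068 0.25982651 3.01604588]
position: [0.5458, -0.0699, 0.2628]
ft_force: [0.2, -0.1, 0.5]
[-0.06017058  0.00753045  0.00021938]
```

```bash
python3 - <<'E'
import pickle
from h import *
S=pickle.load(open('d4.pkl','rb'))['scene']
s=observe();R=np.array(s['tool_rot']);t=np.array([ 0.5458,-0.0699,0.2563])
for x in(.035,.049):
 for y in(-.011,.011):
  print(x,y,[(z,np.round(proj(S,t+R@[x,y,z/1e3]),1)) for z in(-20,-10,0,10)])
g=S['frame'][...,1]
for r in range(158,173): print(r,g[r,228:252])
E
python3 -m crank '[0,0,0,0,0,-0.006,82, 0,0,0,0,0,-0.002,82, 0,0,0,0,0,0,82]' | grep -E 'position|ft_f'; python3 -c "
from rig import *
import numpy as np
a=[]
for i in range(8):
  get_image('top'); o=observe(); a.append(list(o['ft_force'])+list(o['wrist_torque']))
print(np.mean(a,0),np.std(a,0))"
python3 -m crank '[0,0,0,0,0,0.006,82, 0,0,0,0,0,0.002,82, 0,0,0,0,0,0,82]' | grep -E 'position|ft_f'; python3 -c "
from rig import *
import numpy as np
a=[]
for i in range(8):
  get_image('top'); o=observe(); a.append(list(o['ft_force'])+list(o['wrist_torque']))
print(np.mean(a,0),np.std(a,0))"
```

```text
0.035 -0.011 [(-20, array([240.8, 164.1])), (-10, array([241.3, 167.3])), (0, array([241.7, 170.5])), (10, array([242.2, 173.7]))]
0.035 0.011 [(-20, array([235.3, 168.8])), (-10, array([235.8, 172. ])), (0, array([236.2, 175.3])), (10, array([236.7, 178.5]))]
0.049 -0.011 [(-20, array([245.3, 165.8])), (-10, array([245.8, 169. ])), (0, array([246.2, 172.2])), (10, array([246.6, 175.4]))]
0.049 0.011 [(-20, array([239.8, 170.5])), (-10, array([240.3, 173.8])), (0, array([240.7, 177. ])), (10, array([241.2, 180.2]))]
158 [ 30  30  45  72  77  73  51  71  71  53  36  35  33  35  37  47  85  85
  85  85  85 108 133 136]
159 [ 30  42  73  78  74  71  52  72  73  62  38  35  35  36  36  38  85  86
  85  86  84 107 133 135]
160 [ 35  87 135  88  70  82  62  62  73  72  41  35  35  36  35  36  85  85
  86  85  85 107 133 136]
161 [128 138 135  90  71  83  63  53  73  72  43  36  36  36  36  38  72  84
  85  85  85 107 132 133]
162 [135 139  95  84  71  82  71  53  73  73  48  36  37  36  37  37  71  83
  85  97  98 107 130 133]
163 [ 90  94  86  73  70  71  70  54  72  73  55  39  36  36  3
[... 677 characters left out ...]
9 133 136 137 137 136 136 135  64  44  38  36  36  38  37
  38  38  60 102 132 134]
171 [ 85  89  94 131 137 136 136 136 137 138 137 105  90  74  50  38  38  36
  54  80  96 107 132 136]
172 [118 107 131 136 136 136 136 136 137 136 137 107  93  91  90  87  74  58
  80  97  98 107 133 136]
position: [0.5458, -0.0699, 0.2538]
ft_force: [1.9, -0.7, 2.3]
[ 2.12425428 -0.77989706  2.90680762 -0.1352952  -0.23288791 -0.0120944 ] [0.50301568 0.4803242  0.35502307 0.03114314 0.03562025 0.03507524]
position: [0.5456, -0.0698, 0.2623]
ft_force: [-0.2, -0.2, 0.2]
[-0.06110356  0.09390809  0.02996599 -0.06578396 -0.01411157  0.00980673] [0.4272785  0.40751433 0.44462935 0.02828702 0.01908224 0.0270731 ]
```

```bash
python3 -m crank '[0,0,0,0,0,0.003,75, 0,0,0,0,0,0,68, 0,0,0,0,0,0,68, 0,0,0,0,0,0,68]' | grep -E 'position|ft_f|grip'; python3 -m crank '[0,0,0,0,0,-0.003,68, 0,0,0,0,0,0,68,0,0,0,0,0,0,68]' | grep -E 'position|ft_f';python3 -m crank '[0,0,0,0,0,-0.003,68, 0,0,0,0,0,0,68,0,0,0,0,0,0,68]' | grep -E 'position|ft_f';python3 - <<'E'
import pickle
from h import *
D0=pickle.load(open('d1.pkl','rb'))['scene']
D={n:grab(n) for n in("scene","wrist")}
def sh(a,b,x0,y0,x1,y1):
    k=6; t=cv2.resize(a[y0:y1,x0:x1],None,fx=k,fy=k,interpolation=cv2.INTER_CUBIC); im=cv2.resize(b[y0-10:y1+40,x0-5:x1+5],None,fx=k,fy=k,interpolation=cv2.INTER_CUBIC)
    _,s,_,l=cv2.minMaxLoc(cv2.matchTemplate(im,t,cv2.TM_CCOEFF_NORMED)); return s,l[0]/k-5,l[1]/k-10
print(sh(D0['frame'],D['scene']['frame'],275,70,300,90))
s=observe();print(s['position'],s['ft_force'],s['wrist_torque'],s['time_s'])
E
```

```text
position: [0.5458, -0.0699, 0.2653]
ft_force: [1.5, 1.1, 0.3]
grip_width: 0.0581
position: [0.5458, -0.0699, 0.2622]
ft_force: [1.2, 0.1, 2.1]
position: [0.5458, -0.0699, 0.2592]
ft_force: [2.8, 0.7, 3.0]
(0.9894536733627319, 0.0, 1.0)
[ 0.54576662 -0.06988517  0.25919605] [1.7558306  0.2640899  3.11838393] [ 0.01456756 -0.25201631 -0.0359664 ] 8.2
```

```bash
python3 -m crank '[0,0,0,0,0,-0.007,68, 0,0,0,0,0,-0.007,68,0,0,0,0,0,-0.007,68,0,0,0,0,0,-0.007,68, 0,0,0,0,0,-0.002,68, 0,0,0,0,0,0,68]' | grep -E 'position|ft_f';python3 - <<'E'
import pickle
from h import *
D0=pickle.load(open('d1.pkl','rb'))['scene']
D={n:grab(n) for n in("scene","wrist")}
pickle.dump(D,open('d5.pkl','wb'))
def sh(a,b,x0,y0,x1,y1):
    k=6; t=cv2.resize(a[y0:y1,x0:x1],None,fx=k,fy=k,interpolation=cv2.INTER_CUBIC); im=cv2.resize(b[y0-10:y1+40,x0-5:x1+5],None,fx=k,fy=k,interpolation=cv2.INTER_CUBIC)
    _,s,_,l=cv2.minMaxLoc(cv2.matchTemplate(im,t,cv2.TM_CCOEFF_NORMED)); return s,l[0]/k-5,l[1]/k-10
print(sh(D0['frame'],D['scene']['frame'],275,70,300,90))
s=observe();print(s['position'],s['ft_force'],s['wrist_torque'],s['time_s'])
a=D['scene']['frame'][130:190,200:280,::-1]
cv2.imwrite('pics/s5.png',cv2.convertScaleAbs(cv2.resize(a,(800,600),interpolation=cv2.INTER_CUBIC),alpha=1.7))
E
```

```text
position: [0.5457, -0.0699, 0.2291]
ft_force: [1.9, 0.6, 2.4]
(0.9379888772964478, -0.16666666666666696, 11.5)
[ 0.54574284 -0.06990732  0.22929361] [ 1.81667231 -0.87604011  3.26019623] [ 0.02132644 -0.24326075 -0.01808542] 8.9
```

View pics/s5.png

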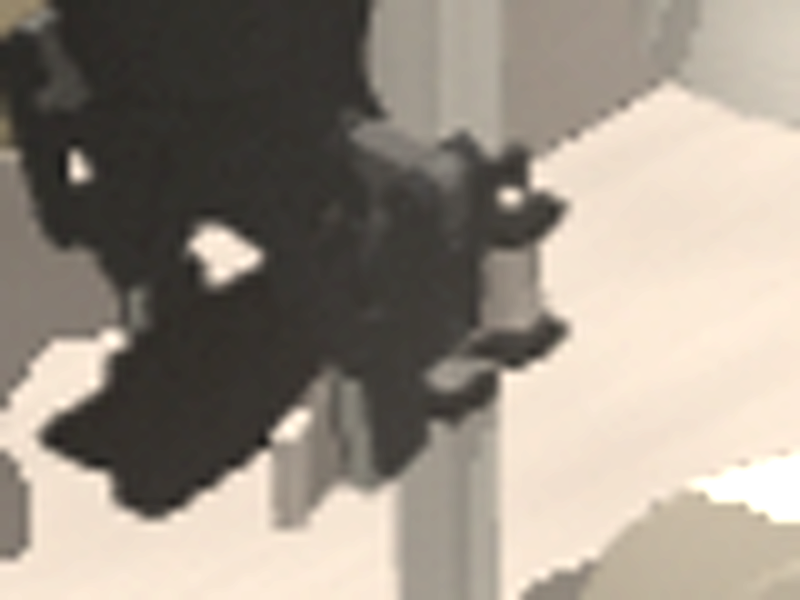

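The lamp is now about 31-33 mm down. The tape's top edge is still just below the lower lug (lug bottom about (520,362), tape top at (455,390) in the crop).

```bash
python3 - <<'E'
import pickle
from h import *
D=pickle.load(open('d5.pkl','rb'));S=D['scene'];S0=pickle.load(open('d1.pkl','rb'))['scene']
c=np.array([.524,.007]);ex=np.array([-.122,.9925]);ey=np.array([-.9925,-.122])
P=lambda a,b,z:np.r_[c+(a*ex+b*ey)/1e3,z]
for n,a,b in(('coll--',-17,-17),('coll+-',17,-17),('lug ctr',-6,-28),('lug --',-16,-38),('lug +-',4,-38)):
  print(n,[(z,np.round(proj(S,P(a,b,z)),1)) for z in(.225,.235,.262,.268,.306,.314)])
print('shade socket px/mm', [proj(S,P(215,0,z)) for z in(.45,.48)])
for nm,I,r0,r1 in(('now',S,158,172),('orig',S0,134,158)):
  print(nm)
  for r in range(r0,r1): print(r,I['frame'][r,240:260,1])
E
```

```text
coll-- [(0.225, array([245.1, 169.8])), (0.235, array([245. , 166.5])), (0.262, array([244.8, 157.4])), (0.268, array([244.8, 155.4])), (0.306, array([244.5, 142.2])), (0.314, array([244.4, 139.3]))]
coll+- [(0.225, array([253. , 164.5])), (0.235, array([253. , 161.2])), (0.262, array([252.8, 152.3])), (0.268, array([252.8, 150.2])), (0.306, array([252.6, 137.2])), (0.314, array([252.6, 134.4]))]
lug ctr [(0.225, array([251. , 169.3])), (0.235, array([250.9, 166. ])), (0.262, array([250.8, 156.9])), (0.268, array([250.8, 154.9])), (0.306, array([250.6, 141.7])), (0.314, array([250.5, 138.9]))]
lug -- [(0.225, array([251.7, 172.1])), (0.235, array([251.7, 168.7])), (0.262, array([251.5, 159.6])), (0.268, array([251.5, 157.6])), (0.306, array([251.3, 144.3])), (0.314, array([251.3, 141.5]))]
lug +- [(0.225, array([256.4, 168.9])), (0.235, array([256.3, 165.6])), (0.262, array([256.2, 156.5])), (0.268, array([256.2, 154.5])), (0.306, array([256.1, 141.3])), (0.314, array([256.1, 138.5]))]
shade socket px/mm [array([291.59652339,  60.71958065]), array([291.93451522,  49.71971546])]
now
1
[... 2504 characters left out ...]
132]
150 [ 72  85  89  88  87  87  88  87  88  79  81  89  90  91  70  67 127 133
 133 133]
151 [ 82  86  88  88  87  87  87  89  88  70  74  92  79  58  45  44  80 129
 133 133]
152 [ 83  85  87  87  88  89  89  64  47  40  41  46  45  43  40  39  99 130
 133 133]
153 [ 83  84  86  88  89  98  56  40  37  38  40  40  41  38  39  71 127 134
 134 134]
154 [ 83  84  88 102  65  60  67  57  45  38  39  39  38  72 126 133 135 135
 133 133]
155 [ 80  92  90  92  87  84  85  84  84  79  57  52  73 128 136 136 135 134
 134 134]
156 [ 81  88  91  91  89  85  85  85  86 106 129 131 134 136 136 135 135 135
 134 133]
157 [ 83  90  91  91  90  86  86  86  86 108 133 137 136 135 135 135 135 135
 135 134]
```

```bash
python3 -m crank '[0,0,0,0,0,-0.005,68, 0,0,0,0,0,-0.004,68,0,0,0,0,0,-0.001,68,0,0,0,0,0,0,68]' | grep -E 'position|ft_f';python3 - <<'E'
import pickle
from h import *
D0=pickle.load(open('d1.pkl','rb'))['scene']
D={n:grab(n) for n in("scene","wrist")}
pickle.dump(D,open('d6.pkl','wb'))
def sh(a,b,x0,y0,x1,y1):
    k=6; t=cv2.resize(a[y0:y1,x0:x1],None,fx=k,fy=k,interpolation=cv2.INTER_CUBIC); im=cv2.resize(b[y0-10:y1+40,x0-5:x1+5],None,fx=k,fy=k,interpolation=cv2.INTER_CUBIC)
    _,s,_,l=cv2.minMaxLoc(cv2.matchTemplate(im,t,cv2.TM_CCOEFF_NORMED)); return s,l[0]/k-5,l[1]/k-10
print(sh(D0['frame'],D['scene']['frame'],275,70,300,90))
s=observe();print(s['position'],s['ft_force'],s['time_s'])
for r in range(158,176): print(r,D['scene']['frame'][r,240:260,1])
E
```

```text
position: [0.5458, -0.0699, 0.2193]
ft_force: [2.3, 0.4, 3.2]
(0.9083550572395325, -0.33333333333333304, 14.833333333333332)
[ 0.54574849 -0.06991717  0.21928025] [ 2.41273741 -0.33548261  3.50615933] 9.4
158 [ 35  35  36  35  36  39  37  36  50  71  68  57  77  75 131 135 135 134
 134 134]
159 [ 35  35  35  35  36  38  36  37  81  78  80  83  83  77 112 133 133 134
 135 136]
160 [ 35  36  35  34  36  35  36  36  59  76  81  85  83  86 110 131 135 137
 136 137]
161 [ 36  35  36  36  37  36  36  37  57  76  81  85  83  78 111 133 137 137
 137 136]
162 [ 35  34  36  36  36  36  37  37  57  75  81  85  89  87 112 134 136 136
 137 137]
163 [ 36  36  35  35  36  37  37  37  57  75  80  85  90  87 112 133 136 136
 138 138]
164 [ 35  35  36  35  37  37  37  38  57  75  80  86  89  87  91 106 133 136
 137 137]
165 [ 36  36  36  36  37  38  38  37  69  77  88  89  90  92  54  49  84 132
 137 137]
166 [ 37  36  36  38  37  41  40  55  83  59  70  63  59  48  42  40  76 131
 137 137]
167 [ 35  36  37  37  38  38  55  57  44  38  42  43  43  41  39  53 100 132
 136 136]
168 [ 37  37  38  38  39  36  38  38  36  37  37  41  40  39  73 127 133 135
 136 136]
169 [ 36  37  37  38  36  34  36  37  36  42  38  38  38  72 126 135 135 135
 135 136]
170 [ 36  36  36  35  36  36  36  36  53  91 127 105 127 132 134 134 134 136
 137 137]
171 [ 38  37  44  36  34  35  53  79  83  94 130 133 134 135 135 136 136 136
 136 135]
172 [ 37  38  58  85  74  56  80  84  84  96 131 135 135 136 135 136 136 135
 135 135]
173 [ 37  38  59  87  89  83  84  84  85  96 131 135 135 136 136 135 135 136
 135 134]
174 [ 38  38  60  87  90  85  84  84  84  96 131 135 136 136 135 135 134 134
 133 133]
175 [ 37  38  48  86  91  85  85  84  84  96 132 136 135 135 134 134 134 134
 133 132]
```

```bash
python3 -m crank '[0,0,0,0,0,-0.003,68, 0,0,0,0,0,-0.0025,68,0,0,0,0,0,0,68,0,0,0,0,0,0,68,0,0,0,0,0,0,68,0,0,0,0,0,0,68]' | grep -E 'position|ft_f';python3 - <<'E'
import pickle
from h import *
D0=pickle.load(open('d1.pkl','rb'))['scene']
D={n:grab(n) for n in("scene","wrist")}
pickle.dump(D,open('d7.pkl','wb'))
def sh(a,b,x0,y0,x1,y1):
    k=6; t=cv2.resize(a[y0:y1,x0:x1],None,fx=k,fy=k,interpolation=cv2.INTER_CUBIC); im=cv2.resize(b[y0-10:y1+40,x0-5:x1+5],None,fx=k,fy=k,interpolation=cv2.INTER_CUBIC)
    _,s,_,l=cv2.minMaxLoc(cv2.matchTemplate(im,t,cv2.TM_CCOEFF_NORMED)); return s,l[0]/k-5,l[1]/k-10
print(sh(D0['frame'],D['scene']['frame'],275,70,300,90))
s=observe();print(s['position'],s['ft_force'],s['time_s'])
for r in range(166,176): print(r,D['scene']['frame'][r,240:260,1])
b=D['wrist']['frame'][90:290,110:366,::-1];a=D['scene']['frame'][140:190,205:265,::-1]
cv2.imwrite('pics/w7.png',np.vstack([cv2.convertScaleAbs(cv2.resize(b,(360,280)),alpha=1.5),cv2.convertScaleAbs(cv2.resize(a,(360,300),interpolation=cv2.INTER_CUBIC),alpha=2)]))
E
```

```text
position: [0.5457, -0.0699, 0.2137]
ft_force: [2.6, 0.8, 3.0]
(0.8949148058891296, -0.33333333333333304, 16.833333333333332)
[ 0.54573459 -0.0699033   0.21368553] [1.48497189 0.7256739  3.22662362] 10.1
166 [ 36  36  37  37  37  38  38  37  57  76  80  84  89  87  72 107 134 136
 136 137]
167 [ 37  36  35  36  37  38  43  39  70  78  82  87  90  94  53  49  84 131
 136 136]
168 [ 35  37  38  37  38  38  39  56 101  63  57  59  58  49  43  40  76 131
 135 136]
169 [ 36  36  38  37  42  40  77  61  48  39  41  41  42  42  40  74 127 135
 135 135]
170 [ 37  36  36  38  38  38  41  38  37  37  37  39  39  39  72 127 134 135
 136 137]
171 [ 37  38  38  37  36  36  53  79  81  79  55  39  72 126 131 135 136 136
 136 135]
172 [ 37  37  38  68  72  56  80  84  84  94 127 106 129 135 135 135 135 136
 135 135]
173 [ 37  38  69  87  88  84  84  85  85  96 131 132 135 136 136 135 135 135
 135 133]
174 [ 38  37  60  88  90  85  85  85  85  95 132 136 135 136 135 135 134 133
 134 133]
175 [ 37  38  60  87  90  85  85  84  85  95 131 135 134 134 134 134 133 134
 133 132]
```

View pics/w7.png

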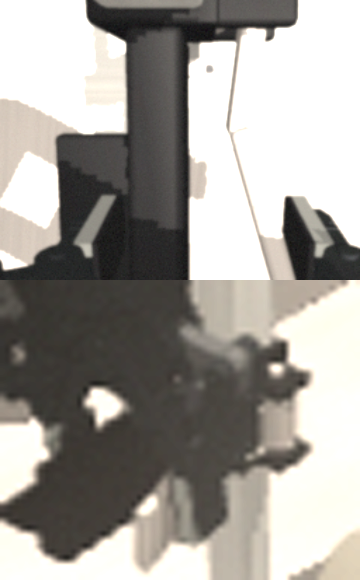

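```bash
python3 -m crank '[0,0,0,-0.002,0,0.001,64, 0,0,0,-0.002,0,0.001,60, 0,0,0,0,-0.0005,0.0005,56, 0,0,0,0,0,0,56]' | grep -E 'position|ft_f|grip'; cat >> h.py <<'E'
import pickle
def sh(a,b,x0,y0,x1,y1):
    k=6; t=cv2.resize(a[y0:y1,x0:x1],None,fx=k,fy=k,interpolation=cv2.INTER_CUBIC); im=cv2.resize(b[y0-10:y1+40,x0-5:x1+5],None,fx=k,fy=k,interpolation=cv2.INTER_CUBIC)
    _,s,_,l=cv2.minMaxLoc(cv2.matchTemplate(im,t,cv2.TM_CCOEFF_NORMED)); return s,l[0]/k-5,l[1]/k-10
def chk(tag):
    D0=pickle.load(open('d1.pkl','rb'))['scene']
    D={n:grab(n) for n in("scene","wrist")}; pickle.dump(D,open(tag+'.pkl','wb'))
    print(sh(D0['frame'],D['scene']['frame'],275,70,300,90), sh(D0['frame'],D['scene']['frame'],249,148,260,158))
    s=observe();print(np.round(s['position'],4),np.round(s['ft_force'],1),np.round(s['wrist_torque'],2),s['grip_width'],s['time_s'])
    return D
E
python3 -c "
from h import *
d7=pickle.load(open('d7.pkl','rb'));print(sh(pickle.load(open('d1.pkl','rb'))['scene']['frame'],d7['scene']['frame'],249,148,260,158))
chk('d8')"
```

```text
position: [0.541, -0.0702, 0.2162]
ft_force: [-2.6, 0.5, 5.3]
grip_width: 0.0475
(0.9808723330497742, 0.16666666666666696, 16.166666666666668)
(0.8837985992431641, -0.5, 16.5) (0.9832698106765747, 0.0, 16.166666666666668)
[ 0.5411 -0.0702  0.2161] [-3.5  0.7  5.4] [0.07 0.69 0.02] 0.04815106705693296 10.6
```

```bash
python3 -m crank '[0,0,0,-0.0015,0,0.0005,51, 0,0,0,-0.0015,0,0.0005,47, 0,0,0,-0.0005,-0.0005,0.0007,42, 0,0,0,0,0,0,42, 0,0,0,0,0,0,42]' | grep -E 'position|ft_f|grip'; python3 -c "
from h import *
chk('d9')"
```

```text
position: [0.5381, -0.0707, 0.2177]
ft_force: [-0.1, 1.4, 2.8]
grip_width: 0.036
(0.8874037861824036, -0.5, 16.666666666666668) (0.9848954081535339, 0.16666666666666696, 16.166666666666668)
[ 0.5381 -0.0708  0.2177] [-0.9  0.7  2.6] [0.19 0.12 0.03] 0.03604973011905228 11.2
```

```bash
python3 -m crank '[0,0,0,0,0,0.0004,38, 0,0,0,0,0,0.0004,34, 0,0,0,0,0,0.0002,31, 0,0,0,0,0,0,31, 0,0,0,0,0,0,31]' | grep -E 'position|ft_f|grip'; python3 -c "
from h import *
chk('d10')"
```

```text
position: [0.5378, -0.0708, 0.2187]
ft_force: [-4.2, 1.2, 2.3]
grip_width: 0.027
(0.8836013078689575, -0.5, 16.5) (0.9841349720954895, 0.0, 16.166666666666668)
[ 0.5378 -0.0708  0.2187] [-4.6 -0.1  2.4] [0.12 0.68 0.08] 0.0267257996945475 11.8
```

```bash
python3 -m crank '[0,0,0,0,0,0,25, 0,0,0,0,0,0,20, 0,0,0,0,0,0,15, 0,0,0,0,0,0,15, 0,0,0,0,0,0,15]' 40| grep -E 'position|ft_f|grip'; python3 -c "
from h import *
D=chk('d11')
b=D['wrist']['frame'][90:290,110:366,::-1]
cv2.imwrite('pics/w11.png',cv2.convertScaleAbs(cv2.resize(b,(640,500)),alpha=1.5))"
```

```text
position: [0.5365, -0.0709, 0.2186]
ft_force: [-13.4, -0.6, 4.4]
grip_width: 0.0234
(0.8892308473587036, -0.5, 16.666666666666668) (0.984115481376648, 0.16666666666666696, 16.166666666666668)
[ 0.5365 -0.0709  0.2186] [-13.5  -1.1   2.7] [0.11 1.46 0.27] 0.023633495989660053 12.4
```

View pics/w11.png

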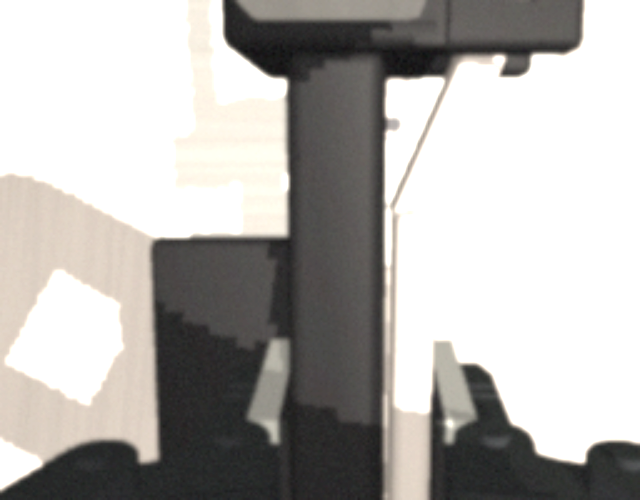

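The lever is shut parallel to the handle with both pads on, and the height has not changed. The tool carries 13.5 N of side load, so I'll relieve that and settle.

```bash
python3 -m crank '[0,0,0,-0.001,0,0,15, 0,0,0,-0.0005,0,0,15, 0,0,0,0,0,0,15, 0,0,0,0,0,0,15]' 40| grep -E 'position|ft_f|grip'; python3 -c "
from h import *
chk('d12');chk('d13')"
```

```text
position: [0.5366, -0.071, 0.2187]
ft_force: [-5.8, -1.0, 0.9]
grip_width: 0.0233
(0.8894423842430115, -0.5, 16.666666666666668) (0.984409511089325, 0.16666666666666696, 16.166666666666668)
[ 0.5365 -0.071   0.2187] [-5.1  0.3  2. ] [0.08 0.4  0.14] 0.023408150624492412 12.9
(0.8886234164237976, -0.5, 16.666666666666668) (0.984811007976532, 0.16666666666666696, 16.166666666666668)
[ 0.5365 -0.071   0.2187] [-5.2 -0.9  0.4] [0.07 0.42 0.11] 0.023511396810926715 13.0
```

```bash
python3 -c "
from rig import *
print(close_job())"
```

```text
the job is handed in; nothing more can be done
None
```

I pushed the lamp down about 47–48 mm with one fingertip on the palm rest and held it at the estimated mark with the lever still open. I then closed the gripper in stages, raising the tool slightly each time, until the lever was shut against the handle. I handed in at 13 s of the 38 s allowed, still gripping both at 40 N.

**Last checks**
- **Height:** the collar foot is level with the tape's top edge to about ±1–2 mm. At the mark the black collar covers the black tape, so I got this from camera measurements before and during the push, not a direct view. The collar, handle and tool readings differed by 2–4 mm, within the 6 mm tolerance. The camera tracking showed no movement while the lever shut or in the last two checks.
- **Lever:** the wrist image shows the bar parallel to the handle with a small gap. The lever angle was not measured directly.
- **Grip:** the finger opening is 23.4 mm and the pads touch both the handle and the lever. I cut the side load on the tool from 13.5 N to about 5 N. The force on each finger was not measured separately.
- **Shade and loose items:** nothing touched the shade or the other items as far as the forces and pictures showed. I did not take a final measurement of the plate, mill, bottle or pan.

**Two other points**
- **Fingertips:** seen by the cameras, they stood about 20 mm farther back than I expected from the description. I found the contact by force instead.
- **Shell loop:** three 4 mm lowering steps early on ran through a shell loop instead of being typed out one by one, which departs from your rule about typing rows. I typed every other move out individually.

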